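# Put up the promotion sign and its bottle

### The arm

A 6-joint arm with a two-finger parallel gripper is mounted at the origin on the work surface. World frame = base frame: x ahead of the robot, y to its left, z up, the work surface at z = 0. Lengths are in m, angles in degrees, forces in N, time in s.
With the tool pointing down it reaches from about 0.3 to 0.75 m from the base axis. Payload 8.5 kg.
Tool frame: the origin (TCP) lies on the mounting face of the last link; the fingertips stand 173 mm ahead of it and the grasp point (between the pads) lies 155 mm ahead of it (env.tips_ahead is the distance from the TCP to the fingertips, in m); z points along the fingers, x is the direction in which the jaws open and shut, and the axes are right-handed (so a half turn about z gives the same grasp; the last joint's range is limited). The gripper opens to 85 mm and grips with 20 to 120 N. Pads are 22 mm wide; open, the fingers measure 114 mm over their backs; the gripper's body (76 mm by 85 mm) begins 54 mm behind the grasp point. The pads swing forward as they close: fully open they stand 13 mm farther back than shut.
Start: joints at [-78.627, 21.807, 74.336, -0, 83.858, -12.336], TCP at [0.221, -0.504, 0.405] pointing down, gripper open.
Joint ranges: [-178.18, 178.18], [-50.72, 133.34], [12.68, 142.11], [-81.47, 261.47], [9.98, 163.14], [-165.26, 165.26]. Speed limits (degrees/s): [136.94, 136.94, 180, 180, 180, 180].

### API

Orientations are given as a 3x3 rotation matrix whose columns are the frame's x, y, z axes.
In Python, from rig import env gives the robot as it stands. The module is installed in compiled form; this text tells all that it offers.
- The arm moves only by the tool step_arm, never from a script. Its argument "increments" is a list of rows, each an object of numbers: "x", "y", "z": the shift along the tool's x, y, z in cm; "wx", "wy", "wz": the turn, a rotation vector about the tool's x, y, z in rad; "gripper": the finger opening in cm, from 0 to 8.54. A call has 1 to 20 rows; each row shifts and turns the commanded pose from where the row before left it, along the tool's axes as they then stand; what a row does not reach is not made up. A row lasts 1/10 s, in which the tool goes at most 50 mm and 8.59 degrees, less where a joint would pass 70% of its speed; a pose out of reach is approached as far as the arm can. A call with a gripper value outside its range is refused whole. The fingers move at their own pace and stop on an object; "newtons" is the grip in N (left out, the last holds). Time passes only in rows, so rows that do not move let the fingers close. It gives the time, the measured TCP pose, the force and the opening at its end, in the units of the state.
- env.observe(): the state, without advancing time (a new reading comes with each control period).
- env.get_image(name): name is "side" or "top"; returns a dict with "color" (400x640x3 uint8, blue, green, red), "camera_matrix" (3x3 intrinsics, pixels), "distortion" ([k1, k2, p1, p2, k3] as OpenCV has them; the pictures are not rectified), "rvec" (rotation vector, rad) and "tvec" (3), from world to camera coordinates, as OpenCV has them. Camera axes: x right, y down, z forward; pixel columns grow to the right and rows downward; lengths in m; the calibration is good to about 2 mm. A picture is of the moment at which its call begins. There is no depth.
- env.close_job(): hands the job in, once; it reports no verdict.
The state is a dict: "time_s": time; "q": joint angles; "qvel": joint speeds; "joint_efforts": joint torques, N m; "position": TCP position; "tool_rot": TCP orientation; "ft_force": force on the tool from outside, world axes, zero at the start; "wrist_torque": the same for the moment, N m; "grip_width": finger opening in m.
Only numpy, scipy, OpenCV 4.12 (cv2) and the standard library are available. Lean on these libraries where they do the work, as an engineer would, in place of code of your own. Each camera call takes 0.05 s, during which the arm holds its last target. There are 200 camera calls.

### The job

Set up the promotion on the display table: pull the telescopic sign stand up to its full working height until the lock button clicks out of its hole and the mast holds by itself, and turn the sign square to the front of its foot so that its printed face looks out over the rubber pad. Gently stand the squat square bottle upright in the middle of that rubber pad and let go. Do not shove or tip the stand, and leave the other goods and tools where they are.

Things in the scene. Friction and masses are not known exactly. Their poses are not given: they have to be found in the camera images.
- stand: Loose sign stand, 1.6 kg plus its moving parts: dark steel foot plate 200 x 140 x 7 mm (x, y, z) flat on the table, square aluminium outer tube 25 mm wide upright at the back (axis at x = +60 mm, y = 0; top 117 mm, black collar to 121 mm over the table), rubber pad at the front. Origin: middle of the plate's underside. -x points to the stand's front (roughly to the robot), z up.
- pad (a point): Centre of the upper face of the black rubber pad, 100 x 100 mm, on the front part of the foot plate; its face is 9 mm over the table. 95 mm in front of the mast axis. Axes as stand.
- mast (a joint): Extension in m of the square steel inner tube (20 mm wide) that carries the sign; 0 = fully in (start). Slides up and down, cannot turn. Moving parts 0.25 kg, friction about 1 N: it sinks back when let go unless locked. At about 0.080 the snap button springs out and locks it both ways with 1 mm of play (then rests at about 0.079); pulling on then only lifts the stand.
- lock_button (a joint): Travel in m of the round brass snap button (10 mm in diameter) in the foot of the inner tube: near 0 = pushed in, hidden inside the outer tube (start); near 0.008 = sprung out through the hole, locked, standing out about 6 mm. Its spring (1 to 2 N) pushes it out by itself when the mast gets to the hole; pressing it in frees the mast.
- button_tip (a point): Middle of the button's outer face. It comes out on the back (+x of the stand) of the outer tube, through a hole whose centre is 101 mm over the table.
- sign (a joint): Turn in rad of the sign about the upright mast axis, counter-clockwise from above positive: 0 = printed face square to the front of the foot. At the start 0.7 to 1.35. Stiff swivel (0.03 N m) that stays where it is left, stops at +-1.6.
- sign_grip (a point): Point for gripping the sign: mid-thickness, mid-width, on the mast axis, 15 mm below its upper edge; 214 mm over the table with the mast in, 293 mm when locked. The sign: upright flat plastic frame 150 mm wide (y), 80 mm high, 10 mm thick (x); printed face (paper, red band, yellow field) looks to its -x, plain black back to +x, z up.
- bottle: The bottle to stand on the pad: squat, square 62 x 62 mm, 150 mm tall in all, amber glass, 0.35 to 0.55 kg, the only square one. Origin: its centre, half-way up (75 mm over its underside), z up. From its underside: square body to 94 mm, shoulder to 109 mm, neck 26 mm thick, round black cap 32 mm in diameter from 120 to 150 mm.
- slim1: Bystander: slim round bottle 52 mm in diameter, 175 mm tall. Origin: centre of its underside.
- slim2: Bystander: slim round bottle like slim1.
- slim3: Bystander: slim round bottle like slim1.
- can: Bystander: drinks can 66 mm in diameter, 115 mm tall. Origin: centre of its underside.
- carton: Bystander: closed carton 75 x 130 x 55 mm. Origin: centre of its underside.
- label_gun: Bystander: price labelling gun lying on its side, about 170 x 165 mm, up to 36 mm high. Origin: under the middle of its barrel.
Things that resemble listed ones, but are neither listed nor needed, are in the scene too. Leave any blue or purple look-alike of the bottle alone.

How it is judged:
By the outcome, as a careful person would: the job done as asked, in the order asked, and still so for the second after the job is handed in, with the robot touching nothing.
It also fails if it takes over 58 s, if anything falls off the work surface, if the arm or the gripper's body presses on something with over 40 N, if the wrist force passes 120 N, or if a joint passes its speed limit or range.

## Working session

There is one attempt and no reset: what is moved stays moved. The work goes in short steps, Python scripts to look and compute and a tool call to move; the robot and the scene stay as the last step left them, time stands still between calls to the robot, and variables do not carry over. Pictures are saved under pics/ and viewed, about 8 in all and at most 12, crops included, and the job is handed in when it is done.

Besides the shell and the picture viewer there is one more tool, called as a command line: name --argument value ..., lists and objects as JSON in quotes. step_arm: Moves the arm, as the interface text tells. Its arguments: {"type":"object","properties":{"increments":{"type":"array"},"newtons":{"type":"number"}},"required":["increments"]}

```bash
mkdir -p pics; cat > h.py <<'E'
import numpy as np, cv2, pickle
from rig import env
def shot(name, cam):
    im=env.get_image(cam); cv2.imwrite(f'pics/{name}.png',im['color']); pickle.dump(im,open(f'pics/{name}.pkl','wb')); return im
def load(name): return pickle.load(open(f'pics/{name}.pkl','rb'))
def ray(im,px):
    u=cv2.undistortPoints(np.array(px,float).reshape(-1,1,2),im['camera_matrix'],im['distortion']).reshape(-1,2)
    R=cv2.Rodrigues(np.array(im['rvec'],float))[0]; t=np.array(im['tvec'],float).ravel()
    return -R.T@t, np.c_[u,np.ones(len(u))]@R
def onz(im,px,z):
    c,d=ray(im,px); return c+d*((z-c[2])/d[:,2])[:,None]
def proj(im,P):
    return cv2.projectPoints(np.array(P,float).reshape(-1,1,3),np.array(im['rvec'],float),np.array(im['tvec'],float),im['camera_matrix'],np.array(im['distortion'],float))[0].reshape(-1,2)
E
python3 - <<'E'
from h import *
a=shot('top0','top');b=shot('side0','side')
for i in(a,b): print(ray(i,[[320,200]]))
s=env.observe();print(s['time_s'],s['position'],s['tool_rot'],s['grip_width'])
E
```

```text
(array([0.4514732 , 0.04651249, 1.26705072]), array([[ 0.06537358,  0.00959285, -0.9978339 ]]))
(array([0.38378106, 0.80570895, 1.06099217]), array([[ 0.10823239, -0.61862777, -0.77832965]]))
0.1 [ 0.22114672 -0.5035438   0.40417334] [[ 4.02098095e-01 -9.15596560e-01 -2.48889056e-04]
 [-9.15595736e-01 -4.02098075e-01  1.25939470e-03]
 [-1.25317527e-03 -2.78518451e-04 -9.99999176e-01]] 0.08533279384781621
```

View pics/top0.png

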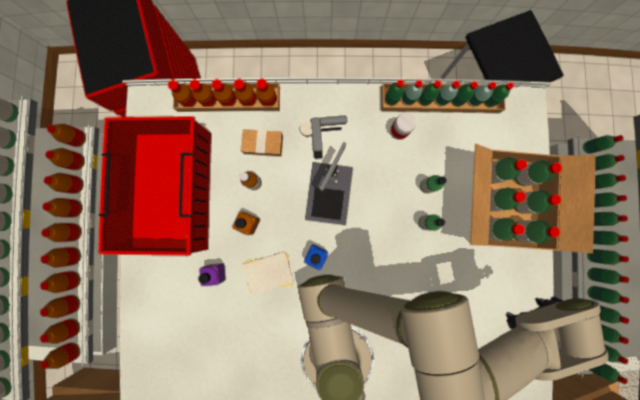

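View pics/side0.png

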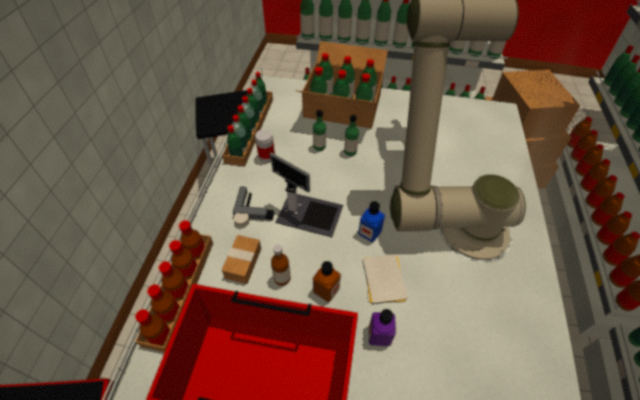

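Top view: the robot base is near (338,360), +x is up and +y is left. Candidates for the bottle are amber square with black cap at top (245,222) / side (326,280), amber round with white cap at top (249,180) / side (280,266), blue at top (315,257) and purple at top (211,273). By the description I choose the amber square one. The stand is at top (328,192). Next is a close crop to check.

```bash
python3 - <<'E'
from h import *
a=load('top0')['color'];b=load('side0')['color']
c1=cv2.resize(a[120:250,225:365],None,fx=4,fy=4,interpolation=cv2.INTER_CUBIC)[:520,:]
c2=cv2.resize(b[145:305,225:350],None,fx=3.25,fy=3.25,interpolation=cv2.INTER_CUBIC)
h=min(len(c1),len(c2)); m=np.hstack([c1[:h],c2[:h]]); 
s=800/m.shape[1]; print(m.shape,s); cv2.imwrite('pics/crop0.png',cv2.resize(m,None,fx=s,fy=s))
E
```

```text
(520, 966, 3) 0.8281573498964804
```

View pics/crop0.png

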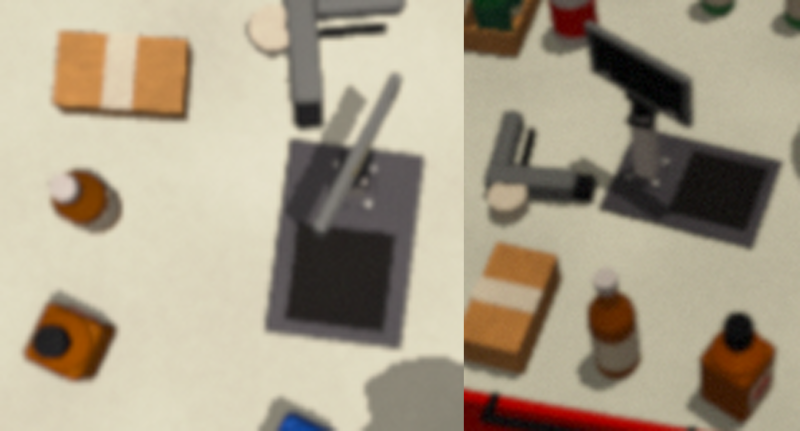

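```bash
python3 - <<'E'
from h import *
im=load('top0'); k=4*0.8281573
f=lambda L:np.array(L)/k+np.array([225,120])-0.4
C=onz(im,f([[290,140],[424,155],[401,346],[266,330]]),.007)[:,:2]
print('plate',C.round(4),[round(np.linalg.norm(C[i]-C[i-1]),4) for i in range(4)])
print('centre',C.mean(0)); ax=(C[0]+C[1]-C[2]-C[3])/2; ay=(C[0]+C[3]-C[1]-C[2])/2
print('yaw',np.degrees(np.arctan2(ax[1],ax[0])),np.degrees(np.arctan2(-ay[0],ay[1])))
# pad mask
col=im['color']; g=col.max(2)
roi=np.zeros_like(g); roi[185:225,305:350]=1
m=((g<50)&(roi>0)).astype(np.uint8)
n,l,st,ce=cv2.connectedComponentsWithStats(m); i=1+np.argmax(st[1:,4]); print(st[i])
cn=cv2.findContours((l==i).astype(np.uint8),0,1)[0][0]; r=cv2.minAreaRect(cn); b=cv2.boxPoints(r)
P=onz(im,b,.009)[:,:2]; print('pad',P.round(4),P.mean(0),[round(np.linalg.norm(P[i]-P[i-1]),4) for i in range(4)])
# sign top edge line
S=onz(im,f([[320,222],[395,80]]),.229); print('sign',S.round(4),np.linalg.norm(S[0]-S[1]),S.mean(0), np.degrees(np.arctan2(S[1,1]-S[0,1],S[1,0]-S[0,0])))
# bottle
print('cap top',onz(im,f([[52,341]]),.148)[:,:2])
m=((col[...,2].astype(int)-col[...,0]>60)&(col[...,2]<215)).astype(np.uint8); m2=np.zeros_like(m); m2[205:240,228:264]=m[205:240,228:264]
cn=max(cv2.findContours(m2,0,1)[0],key=cv2.contourArea); b=cv2.boxPoints(cv2.minAreaRect(cn)); print(b)
B=f([[57,298],[115,330],[84,378],[27,350]]); print(B)
for z in (0.,.094): print(onz(im,B,z)[:,:2].round(4))
s=load('side0'); print('side cap px',)
ms=(s['color'].max(2)<60).astype(np.uint8); q=np.zeros_like(ms); q[255:285,310:345]=ms[255:285,310:345]
n,l,st,ce=cv2.connectedComponentsWithStats(q); i=1+np.argmax(st[1:,4]); print(st[i],ce[i], onz(s,[ce[i]],.138))
E
```

```text
plate [[ 0.6635  0.0858]
 [ 0.6485 -0.0513]
 [ 0.4535 -0.0276]
 [ 0.4693  0.109 ]] [np.float64(0.1956), np.float64(0.1379), np.float64(0.1963), np.float64(0.1376)]
centre [0.5586864  0.02896134]
yaw -6.874298640879141 -6.40514477354457
[312 187  31  32 783]
pad [[ 0.482   0.0871]
 [ 0.5781  0.0756]
 [ 0.5666 -0.0189]
 [ 0.4706 -0.007 ]] [0.52431186 0.03419276] [np.float64(0.0947), np.float64(0.0968), np.float64(0.0952), np.float64(0.0967)]
sign [[ 0.5567  0.0533  0.229 ]
 [ 0.6778 -0.0097  0.229 ]] 0.13644472246091316 [0.61725632 0.02179146 0.229     ] -27.511884263014323
cap top [[0.4564512  0.29538978]]
[[231.      227.00002]
 [239.6     209.8    ]
 [258.80002 219.40001]
 [250.20001 236.60002]]
[[241.80687604 209.55875542]
 [259.31562709 219.218756  ]
 [249.95750153 233.70875688]
 [232.75062549 225.25625637]]
[[0.5011 0.3239]
 [0.4687 0.2637]
 [0.4196 0.2948]
 [0.4478 0.354 ]]
[[0.4974 0.3033]
 [0.4674 0.2476]
 [0.422  0.2764]
 [0.448  0.3312]]
side cap px
[322 262  11  14 116] [326.60344828 268.43103448] [[0.45396412 0.30080888 0.138     ]]
```

The crop confirms the amber square bottle with the black cap. The stand's yaw is about -6.7°, its mast is at about (0.618, 0.023), and the sign's turn is about 1.21 rad. I first raise the tool and turn it to the sign's direction, then travel.

step_arm --increments '[{"z": -0.4,"wz": -0.15},{"z": -0.4,"wz": -0.15},{"z": -0.4,"wz": -0.15},{"z": -0.4,"wz": -0.15},{"z": -0.4,"wz": -0.15},{"z": -0.4,"wz": -0.15},{"z": -0.4,"wz": -0.15},{"z": -0.4,"wz": -0.15},{"z": -0.4,"wz": -0.15},{"z": -0.4,"wz": -0.15},{"z": -0.4,"wz": -0.15},{"z": -0.4,"wz": -0.15},{"z": -0.4,"wz": -0.15},{"z": -0.4,"wz": -0.15},{"wz": -0.15},{}]' --newtons 30

```text
invalid input at $.increments[0]: expected keys x, y, z, wx, wy, wz, gripper
```

step_arm --increments '[{"x": 0,"y": 0,"z": -0.4,"wx": 0,"wy": 0,"wz": -0.15,"gripper": 8.5},{"x": 0,"y": 0,"z": -0.4,"wx": 0,"wy": 0,"wz": -0.15,"gripper": 8.5},{"x": 0,"y": 0,"z": -0.4,"wx": 0,"wy": 0,"wz": -0.15,"gripper": 8.5},{"x": 0,"y": 0,"z": -0.4,"wx": 0,"wy": 0,"wz": -0.15,"gripper": 8.5},{"x": 0,"y": 0,"z": -0.4,"wx": 0,"wy": 0,"wz": -0.15,"gripper": 8.5},{"x": 0,"y": 0,"z": -0.4,"wx": 0,"wy": 0,"wz": -0.15,"gripper": 8.5},{"x": 0,"y": 0,"z": -0.4,"wx": 0,"wy": 0,"wz": -0.15,"gripper": 8.5},{"x": 0,"y": 0,"z": -0.4,"wx": 0,"wy": 0,"wz": -0.15,"gripper": 8.5},{"x": 0,"y": 0,"z": -0.4,"wx": 0,"wy": 0,"wz": -0.15,"gripper": 8.5},{"x": 0,"y": 0,"z": -0.4,"wx": 0,"wy": 0,"wz": -0.15,"gripper": 8.5},{"x": 0,"y": 0,"z": -0.4,"wx": 0,"wy": 0,"wz": -0.15,"gripper": 8.5},{"x": 0,"y": 0,"z": -0.4,"wx": 0,"wy": 0,"wz": -0.15,"gripper": 8.5},{"x": 0,"y": 0,"z": -0.4,"wx": 0,"wy": 0,"wz": -0.15,"gripper": 8.5},{"x": 0,"y": 0,"z": 0,"wx": 0,"wy": 0,"wz": -0.15,"gripper": 8.5},{"x": 0,"y": 0,"z": 0,"wx": 0,"wy": 0,"wz": -0.15,"gripper": 8.5},{"x": 0,"y": 0,"z": 0,"wx": 0,"wy": 0,"wz": 0,"gripper": 8.5}]' --newtons 30

```text
time_s: 1.7
position: [0.2212, -0.5036, 0.4564]
tool_rot: [[0.459, 0.889, -0.0], [0.889, -0.459, 0.001], [0.001, -0.0, -1.0]]
ft_force: [0.2, -0.3, 0.5]
grip_width: 0.0849
```

step_arm --increments '[{"x": 2.5,"y": 0.5,"z": 0,"wx": 0,"wy": 0,"wz": 0,"gripper": 8.5},{"x": 4.5,"y": 0.8,"z": 0,"wx": 0,"wy": 0,"wz": 0,"gripper": 8.5},{"x": 4.5,"y": 0.8,"z": 0,"wx": 0,"wy": 0,"wz": 0,"gripper": 8.5},{"x": 4.5,"y": 0.8,"z": 0,"wx": 0,"wy": 0,"wz": 0,"gripper": 8.5},{"x": 4.5,"y": 0.8,"z": 0,"wx": 0,"wy": 0,"wz": 0,"gripper": 8.5},{"x": 4.5,"y": 0.8,"z": 0,"wx": 0,"wy": 0,"wz": 0,"gripper": 8.5},{"x": 4.5,"y": 0.8,"z": 0,"wx": 0,"wy": 0,"wz": 0,"gripper": 8.5},{"x": 4.5,"y": 0.8,"z": 0,"wx": 0,"wy": 0,"wz": 0,"gripper": 8.5},{"x": 4.5,"y": 0.8,"z": 0,"wx": 0,"wy": 0,"wz": 0,"gripper": 8.5},{"x": 4.5,"y": 0.8,"z": 0,"wx": 0,"wy": 0,"wz": 0,"gripper": 8.5},{"x": 4.5,"y": 0.8,"z": 0,"wx": 0,"wy": 0,"wz": 0,"gripper": 8.5},{"x": 4.5,"y": 0.8,"z": 0,"wx": 0,"wy": 0,"wz": 0,"gripper": 8.5},{"x": 4.5,"y": 0.8,"z": 0,"wx": 0,"wy": 0,"wz": 0,"gripper": 8.5},{"x": 4.5,"y": 0.8,"z": 0,"wx": 0,"wy": 0,"wz": 0,"gripper": 8.5},{"x": 3,"y": 0.5,"z": 0,"wx": 0,"wy": 0,"wz": 0,"gripper": 8.5},{"x": 1,"y": -0.3,"z": 0,"wx": 0,"wy": 0,"wz": 0,"gripper": 8.5},{"x": 0,"y": 0,"z": 0,"wx": 0,"wy": 0,"wz": 0,"gripper": 8.5}]'

```text
time_s: 3.4
position: [0.6186, 0.0236, 0.4562]
tool_rot: [[0.461, 0.888, -0.001], [0.888, -0.461, 0.0], [-0.0, -0.001, -1.0]]
ft_force: [-0.4, 0.3, 0.4]
grip_width: 0.0851
```

```bash
python3 - <<'E'
from h import *
s=env.observe();print(s['position'],s['q'])
b=shot('side1','side'); a=shot('top1','top')
m=np.hstack([cv2.resize(b['color'][110:240,240:370],None,fx=4,fy=4,interpolation=cv2.INTER_CUBIC)[:,:],cv2.resize(a['color'][140:240,280:350],None,fx=4,fy=5.2,interpolation=cv2.INTER_CUBIC)])
cv2.imwrite('pics/c1.png',m);print(m.shape)
# predicted sign top corners
M=np.array([.6183,.0228]); th=np.radians(62.5); y=np.array([-np.sin(th),np.cos(th)]); x=np.array([np.cos(th),np.sin(th)])
for sx in(-.005,.005):
  for sy in(-.075,.075):
    P=[*(M+sx*x+sy*y),.229]; u=proj(b,[P])[0]; print(u, (u-[240,110])*4)
E
```

```text
[0.61863274 0.02357869 0.45617755] [-8.75783188e+00  2.75390760e+01  5.65086562e+01 -2.83591075e-03
  9.60135615e+01 -7.13366085e+01]
(520, 800, 3)
[270.41871378 151.87771378] [121.67485511 167.51085513]
[308.55275247 173.66221538] [274.2110099  254.64886153]
[268.22193921 153.69048458] [112.88775683 174.76193831]
[306.4066977  175.66924599] [265.62679081 262.67698394]
```

View pics/c1.png

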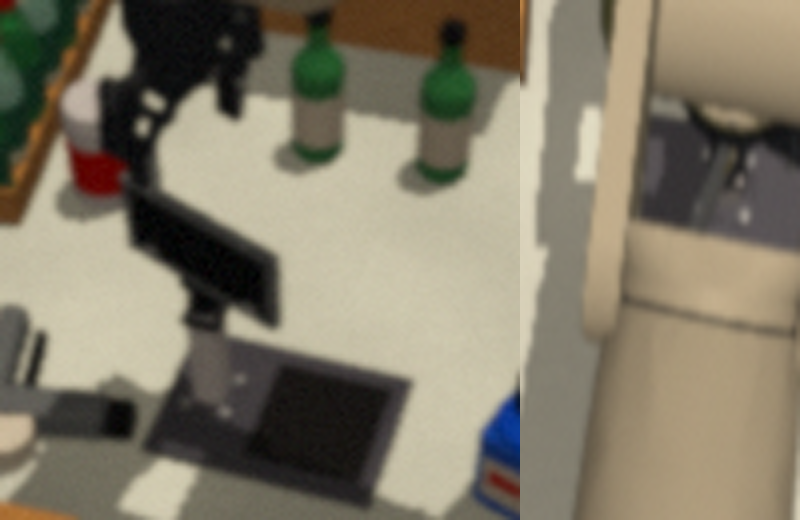

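Side crop: the sign's near top corner is at crop (278,257), against (274,254) predicted, so the estimate holds. The fingers straddle the sign and the label gun and can are clear. I go down and grip.

step_arm --increments '[{"x": 0,"y": 0,"z": 2,"wx": 0,"wy": 0,"wz": 0,"gripper": 8.5},{"x": 0,"y": 0,"z": 2,"wx": 0,"wy": 0,"wz": 0,"gripper": 8.5},{"x": 0,"y": 0,"z": 2,"wx": 0,"wy": 0,"wz": 0,"gripper": 8.5},{"x": 0,"y": 0,"z": 1.7,"wx": 0,"wy": 0,"wz": 0,"gripper": 8.5},{"x": 0,"y": 0,"z": 1,"wx": 0,"wy": 0,"wz": 0,"gripper": 5},{"x": 0,"y": 0,"z": 0,"wx": 0,"wy": 0,"wz": 0,"gripper": 3},{"x": 0,"y": 0,"z": 0,"wx": 0,"wy": 0,"wz": 0,"gripper": 3},{"x": 0,"y": 0,"z": 0,"wx": 0,"wy": 0,"wz": 0,"gripper": 3},{"x": 0,"y": 0,"z": 0,"wx": 0,"wy": 0,"wz": 0,"gripper": 2},{"x": 0,"y": 0,"z": 0,"wx": 0,"wy": 0,"wz": 0,"gripper": 1.6},{"x": 0,"y": 0,"z": 0,"wx": 0,"wy": 0,"wz": 0,"gripper": 1.4},{"x": 0,"y": 0,"z": 0,"wx": 0,"wy": 0,"wz": 0,"gripper": 1.2}]'

```text
time_s: 4.7
position: [0.6186, 0.0226, 0.3698]
tool_rot: [[0.46, 0.888, 0.0], [0.888, -0.46, -0.0], [-0.0, 0.0, -1.0]]
ft_force: [0.4, -1.1, 0.4]
grip_width: 0.0118
```

step_arm --increments '[{"x": 0,"y": 0,"z": 0,"wx": 0,"wy": 0,"wz": 0,"gripper": 0.8},{"x": 0,"y": 0,"z": 0,"wx": 0,"wy": 0,"wz": 0,"gripper": 0.5},{"x": 0,"y": 0,"z": 0,"wx": 0,"wy": 0,"wz": 0,"gripper": 0.2},{"x": 0,"y": 0,"z": 0,"wx": 0,"wy": 0,"wz": 0,"gripper": 0},{"x": 0,"y": 0,"z": 0,"wx": 0,"wy": 0,"wz": 0,"gripper": 0}]'

```text
time_s: 5.2
position: [0.6185, 0.0222, 0.3699]
tool_rot: [[0.46, 0.888, -0.0], [0.888, -0.46, -0.001], [-0.001, 0.0, -1.0]]
ft_force: [-3.0, -3.9, 2.5]
grip_width: 0.0096
```

Gripped at 9.6 mm, with a 5 N sideways load toward tool -x. I relieve that by 1 mm, then pull up.

step_arm --increments '[{"x": -0.1,"y": 0,"z": 0,"wx": 0,"wy": 0,"wz": 0,"gripper": 0},{"x": 0,"y": 0,"z": -0.2,"wx": 0,"wy": 0,"wz": 0,"gripper": 0},{"x": 0,"y": 0,"z": -0.5,"wx": 0,"wy": 0,"wz": 0,"gripper": 0},{"x": 0,"y": 0,"z": -0.8,"wx": 0,"wy": 0,"wz": 0,"gripper": 0}]'

```text
time_s: 5.6
position: [0.6183, 0.0217, 0.3845]
tool_rot: [[0.46, 0.888, -0.001], [0.888, -0.46, 0.0], [-0.0, -0.001, -1.0]]
ft_force: [0.0, -1.1, -4.8]
grip_width: 0.0095
```

step_arm --increments '[{"x": 0,"y": 0,"z": -0.9,"wx": 0,"wy": 0,"wz": 0,"gripper": 0},{"x": 0,"y": 0,"z": -0.9,"wx": 0,"wy": 0,"wz": 0,"gripper": 0},{"x": 0,"y": 0,"z": -0.9,"wx": 0,"wy": 0,"wz": 0,"gripper": 0},{"x": 0,"y": 0,"z": -0.9,"wx": 0,"wy": 0,"wz": 0,"gripper": 0},{"x": 0,"y": 0,"z": -0.9,"wx": 0,"wy": 0,"wz": 0,"gripper": 0},{"x": 0,"y": 0,"z": -0.7,"wx": 0,"wy": 0,"wz": 0,"gripper": 0},{"x": 0,"y": 0,"z": -0.4,"wx": 0,"wy": 0,"wz": 0,"gripper": 0},{"x": 0,"y": 0,"z": 0,"wx": 0,"wy": 0,"wz": 0,"gripper": 0}]'

```text
time_s: 6.4
position: [0.618, 0.0218, 0.4414]
tool_rot: [[0.46, 0.888, 0.001], [0.888, -0.46, -0.0], [0.0, 0.001, -1.0]]
ft_force: [0.4, 0.1, -2.3]
grip_width: 0.0096
```

step_arm --increments '[{"x": 0,"y": 0,"z": -0.15,"wx": 0,"wy": 0,"wz": 0,"gripper": 0},{"x": 0,"y": 0,"z": -0.15,"wx": 0,"wy": 0,"wz": 0,"gripper": 0},{"x": 0,"y": 0,"z": -0.15,"wx": 0,"wy": 0,"wz": 0,"gripper": 0},{"x": 0,"y": 0,"z": -0.1,"wx": 0,"wy": 0,"wz": 0,"gripper": 0},{"x": 0,"y": 0,"z": 0,"wx": 0,"wy": 0,"wz": 0,"gripper": 0}]'

```text
time_s: 6.9
position: [0.6181, 0.0217, 0.4464]
tool_rot: [[0.46, 0.888, 0.0], [0.888, -0.46, 0.0], [0.0, 0.0, -1.0]]
ft_force: [0.1, -0.2, -2.1]
grip_width: 0.0096
```

step_arm --increments '[{"x": 0,"y": 0,"z": -0.1,"wx": 0,"wy": 0,"wz": 0,"gripper": 0},{"x": 0,"y": 0,"z": -0.1,"wx": 0,"wy": 0,"wz": 0,"gripper": 0},{"x": 0,"y": 0,"z": -0.1,"wx": 0,"wy": 0,"wz": 0,"gripper": 0},{"x": 0,"y": 0,"z": 0,"wx": 0,"wy": 0,"wz": 0,"gripper": 0}]'

```text
time_s: 7.3
position: [0.6181, 0.0217, 0.4495]
tool_rot: [[0.46, 0.888, 0.0], [0.888, -0.46, -0.0], [0.0, 0.0, -1.0]]
ft_force: [-0.3, 0.5, -1.9]
grip_width: 0.0096
```

step_arm --increments '[{"x": 0,"y": 0,"z": -0.05,"wx": 0,"wy": 0,"wz": 0,"gripper": 0},{"x": 0,"y": 0,"z": -0.05,"wx": 0,"wy": 0,"wz": 0,"gripper": 0},{"x": 0,"y": 0,"z": 0,"wx": 0,"wy": 0,"wz": 0,"gripper": 0}]'

```text
time_s: 7.6
position: [0.6181, 0.0217, 0.4503]
tool_rot: [[0.46, 0.888, 0.0], [0.888, -0.46, 0.0], [0.0, 0.0, -1.0]]
ft_force: [0.6, 0.3, -1.9]
grip_width: 0.0098
```

step_arm --increments '[{"x": 0,"y": 0,"z": -0.05,"wx": 0,"wy": 0,"wz": 0,"gripper": 0},{"x": 0,"y": 0,"z": -0.05,"wx": 0,"wy": 0,"wz": 0,"gripper": 0},{"x": 0,"y": 0,"z": 0,"wx": 0,"wy": 0,"wz": 0,"gripper": 0}]'

```text
time_s: 7.9
position: [0.6182, 0.0217, 0.451]
tool_rot: [[0.46, 0.888, -0.0], [0.888, -0.46, 0.0], [-0.0, -0.0, -1.0]]
ft_force: [0.7, 0.9, -4.6]
grip_width: 0.0094
```

step_arm --increments '[{"x": 0,"y": 0,"z": 0.1,"wx": 0,"wy": 0,"wz": 0,"gripper": 0},{"x": 0,"y": 0,"z": 0.1,"wx": 0,"wy": 0,"wz": 0,"gripper": 0},{"x": 0,"y": 0,"z": 0.05,"wx": 0,"wy": 0,"wz": 0,"gripper": 0},{"x": 0,"y": 0,"z": 0,"wx": 0,"wy": 0,"wz": 0,"gripper": 0}]'

```text
time_s: 8.3
position: [0.6181, 0.0217, 0.4489]
tool_rot: [[0.46, 0.888, 0.0], [0.888, -0.46, -0.0], [0.0, 0.0, -1.0]]
ft_force: [0.6, 0.1, -0.9]
grip_width: 0.0094
```

step_arm --increments '[{"x": 0,"y": 0,"z": 0.05,"wx": 0,"wy": 0,"wz": 0,"gripper": 0},{"x": 0,"y": 0,"z": 0.05,"wx": 0,"wy": 0,"wz": 0,"gripper": 0},{"x": 0,"y": 0,"z": 0,"wx": 0,"wy": 0,"wz": 0,"gripper": 0}]'

```text
time_s: 8.6
position: [0.6179, 0.0217, 0.4486]
tool_rot: [[0.46, 0.888, 0.001], [0.888, -0.46, -0.0], [0.0, 0.001, -1.0]]
ft_force: [-1.3, 0.7, 5.3]
grip_width: 0.0094
```

The lock holds: the mast stops against a downward push (+5 N) and against an upward pull. I release the load and turn the sign by 1.21 rad clockwise, in two halves.

step_arm --increments '[{"x": 0,"y": 0,"z": -0.08,"wx": 0,"wy": 0,"wz": 0.02,"gripper": 0},{"x": 0,"y": 0,"z": 0,"wx": 0,"wy": 0,"wz": 0.08,"gripper": 0},{"x": 0,"y": 0,"z": 0,"wx": 0,"wy": 0,"wz": 0.1,"gripper": 0},{"x": 0,"y": 0,"z": 0,"wx": 0,"wy": 0,"wz": 0.1,"gripper": 0},{"x": 0,"y": 0,"z": 0,"wx": 0,"wy": 0,"wz": 0.1,"gripper": 0},{"x": 0,"y": 0,"z": 0,"wx": 0,"wy": 0,"wz": 0.1,"gripper": 0},{"x": 0,"y": 0,"z": 0,"wx": 0,"wy": 0,"wz": 0.1,"gripper": 0}]'

```text
time_s: 9.3
position: [0.618, 0.0215, 0.4487]
tool_rot: [[0.883, 0.469, -0.0], [0.469, -0.883, -0.001], [-0.001, 0.0, -1.0]]
ft_force: [-2.8, -1.2, 3.3]
grip_width: 0.0097
```

step_arm --increments '[{"x": 0,"y": 0,"z": 0,"wx": 0,"wy": 0,"wz": 0.1,"gripper": 0},{"x": 0,"y": 0,"z": 0,"wx": 0,"wy": 0,"wz": 0.1,"gripper": 0},{"x": 0,"y": 0,"z": 0,"wx": 0,"wy": 0,"wz": 0.1,"gripper": 0},{"x": 0,"y": 0,"z": 0,"wx": 0,"wy": 0,"wz": 0.1,"gripper": 0},{"x": 0,"y": 0,"z": 0,"wx": 0,"wy": 0,"wz": 0.1,"gripper": 0},{"x": 0,"y": 0,"z": 0,"wx": 0,"wy": 0,"wz": 0.08,"gripper": 0},{"x": 0,"y": 0,"z": 0,"wx": 0,"wy": 0,"wz": 0.03,"gripper": 0},{"x": 0,"y": 0,"z": 0,"wx": 0,"wy": 0,"wz": 0,"gripper": 0}]'

```text
time_s: 10.1
position: [0.6178, 0.0214, 0.4487]
tool_rot: [[0.993, -0.119, -0.002], [-0.119, -0.993, -0.001], [-0.001, 0.001, -1.0]]
ft_force: [-4.7, -1.5, 3.6]
grip_width: 0.0097
```

```bash
python3 - <<'E'
from h import *
s=env.observe();print(s['q'],s['wrist_torque'])
b=shot('side2','side')
m=cv2.resize(b['color'][120:250,215:375],None,fx=5,fy=4.6,interpolation=cv2.INTER_CUBIC)
cv2.imwrite('pics/c2.png',m);print(m.shape)
E
```

```text
[-8.96217842e+00  2.75991134e+01  5.76037925e+01 -6.27803276e-02
  9.48769739e+01 -2.13516428e+00] [-0.3118535   0.65557587 -0.00776004]
(598, 800, 3)
```

View pics/c2.png

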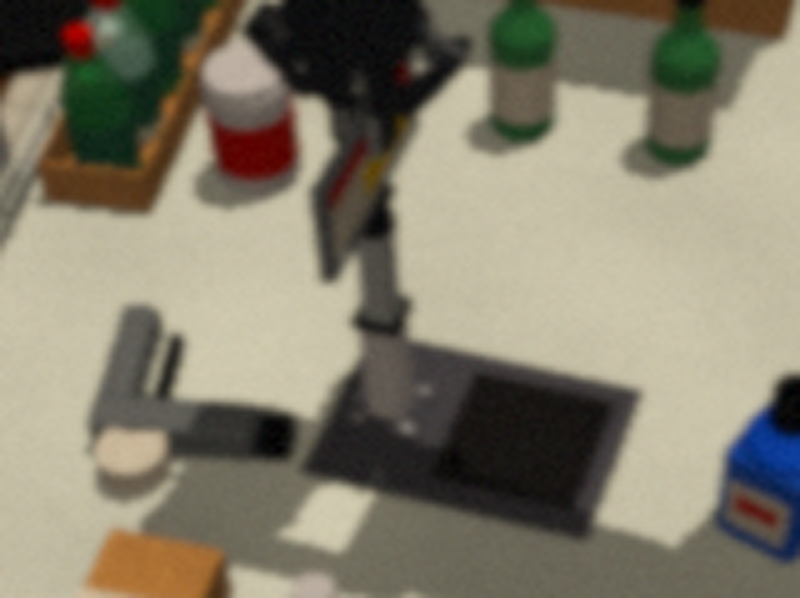

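The mast is out, the printed face looks over the pad, and the sign's yaw is -6.8° against the foot's -6.7°. I relieve the side load, let go and rise.

step_arm --increments '[{"x": -0.1,"y": 0,"z": -0.03,"wx": 0,"wy": 0,"wz": 0,"gripper": 0},{"x": 0,"y": 0,"z": 0,"wx": 0,"wy": 0,"wz": 0,"gripper": 1.2},{"x": 0,"y": 0,"z": 0,"wx": 0,"wy": 0,"wz": 0,"gripper": 2},{"x": 0,"y": 0,"z": 0,"wx": 0,"wy": 0,"wz": 0,"gripper": 4},{"x": 0,"y": 0,"z": 0,"wx": 0,"wy": 0,"wz": 0,"gripper": 6},{"x": 0,"y": 0,"z": 0,"wx": 0,"wy": 0,"wz": 0,"gripper": 6},{"x": 0,"y": 0,"z": -1,"wx": 0,"wy": 0,"wz": 0,"gripper": 6},{"x": 0,"y": 0,"z": -2,"wx": 0,"wy": 0,"wz": 0,"gripper": 6},{"x": 0,"y": 0,"z": -2,"wx": 0,"wy": 0,"wz": 0,"gripper": 6},{"x": 0,"y": 0,"z": -2,"wx": 0,"wy": 0,"wz": 0,"gripper": 6},{"x": 0,"y": 0,"z": 0,"wx": 0,"wy": 0,"wz": 0,"gripper": 6}]'

```text
time_s: 11.25
position: [0.6166, 0.0219, 0.5222]
tool_rot: [[0.993, -0.117, 0.006], [-0.117, -0.993, -0.001], [0.006, 0.0, -1.0]]
ft_force: [-0.0, 0.3, 0.6]
grip_width: 0.0604
```

```bash
python3 - <<'E'
from h import *
# bottle centre from both views: cap centroid
t=load('top0');s=load('side0')
m=(t['color'].max(2)<60).astype(np.uint8);q=np.zeros_like(m);q[212:232,230:252]=m[212:232,230:252]
n,l,st,ce=cv2.connectedComponentsWithStats(q);i=1+np.argmax(st[1:,4]);print(st[i],ce[i])
pt=ce[i]; ps=[326.6,268.4]
c1,d1=ray(t,[pt]);c2,d2=ray(s,[ps]);d1,d2=d1[0],d2[0]
k=np.linalg.lstsq(np.c_[d1,-d2],c2-c1,rcond=None)[0];print(c1+k[0]*d1,c2+k[1]*d2)
print(onz(t,[pt],.14))
E
```

```text
[236 219  10   8  69] [240.31884058 222.60869565]
[0.45630563 0.29850791 0.13367177] [0.45432148 0.29832276 0.13362214]
[[0.45627865 0.29710089 0.14      ]]
```

step_arm --increments '[{"x": -1.2,"y": -1.6,"z": 0,"wx": 0,"wy": 0,"wz": 0,"gripper": 6},{"x": -2.4,"y": -3.2,"z": 0,"wx": 0,"wy": 0,"wz": 0,"gripper": 6},{"x": -2.4,"y": -3.2,"z": 0,"wx": 0,"wy": 0,"wz": 0,"gripper": 6},{"x": -2.4,"y": -3.2,"z": 0,"wx": 0,"wy": 0,"wz": 0,"gripper": 6},{"x": -2.4,"y": -3.2,"z": 0,"wx": 0,"wy": 0,"wz": 0,"gripper": 6},{"x": -2.4,"y": -3.2,"z": 0,"wx": 0,"wy": 0,"wz": 0,"gripper": 6},{"x": -2.4,"y": -3.2,"z": 0,"wx": 0,"wy": 0,"wz": 0,"gripper": 6},{"x": -2.4,"y": -3.2,"z": 0,"wx": 0,"wy": 0,"wz": 0,"gripper": 6},{"x": -1.2,"y": -1.6,"z": 0,"wx": 0,"wy": 0,"wz": 0,"gripper": 6},{"x": 0,"y": 0,"z": 1.5,"wx": 0,"wy": 0,"wz": -0.15,"gripper": 6},{"x": 0,"y": 0,"z": 1.5,"wx": 0,"wy": 0,"wz": -0.15,"gripper": 6},{"x": 0,"y": 0,"z": 1.5,"wx": 0,"wy": 0,"wz": -0.15,"gripper": 6},{"x": 0,"y": 0,"z": 1.5,"wx": 0,"wy": 0,"wz": -0.15,"gripper": 6},{"x": 0,"y": 0,"z": 1.5,"wx": 0,"wy": 0,"wz": -0.15,"gripper": 6},{"x": 0,"y": 0,"z": 1.5,"wx": 0,"wy": 0,"wz": -0.15,"gripper": 6},{"x": 0,"y": 0,"z": 1.5,"wx": 0,"wy": 0,"wz": -0.15,"gripper": 6},{"x": 0,"y": 0,"z": 1.5,"wx": 0,"wy": 0,"wz": -0.15,"gripper": 6},{"x": 0,"y": 0,"z": 0,"wx": 0,"wy": 0,"wz": 0,"gripper": 6}]'

```text
time_s: 13.05
position: [0.4561, 0.2984, 0.3965]
tool_rot: [[0.468, 0.884, -0.004], [0.884, -0.468, -0.002], [-0.004, -0.003, -1.0]]
ft_force: [0.5, 0.6, 0.1]
grip_width: 0.06
```

```bash
python3 - <<'E'
from h import *
s=env.observe();print(s['position'],s['q'],s['tool_rot'])
b=shot('side3','side');t=shot('top3','top')
m=np.hstack([cv2.resize(b['color'][220:320,270:370],None,fx=5,fy=5,interpolation=cv2.INTER_CUBIC),cv2.resize(t['color'][120:240,290:362],None,fx=4.16,fy=4.1667,interpolation=cv2.INTER_CUBIC)])
cv2.imwrite('pics/c3.png',m);print(m.shape)
E
```

```text
[0.45606558 0.29835697 0.39651264] [ 2.07418925e+01  2.16901885e+01  7.59215880e+01 -3.64765269e-04
  8.26603532e+01 -4.13813311e+01] [[ 0.46756291  0.88394865 -0.00443946]
 [ 0.8839526  -0.46757347 -0.001688  ]
 [-0.00356788 -0.00313503 -0.99998872]]
(500, 800, 3)
```

View pics/c3.png

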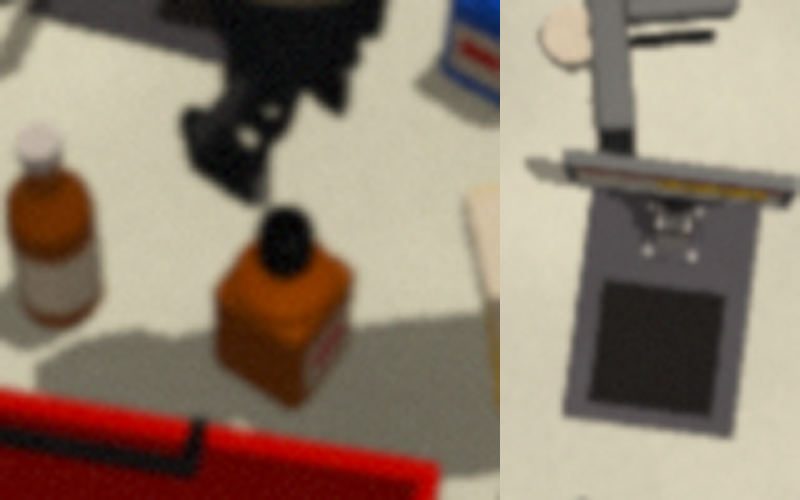

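Crop: the fingers are above the amber square bottle (its cap at side crop (287,240)). The top view shows the sign square to the foot with the face to the pad. I refine the bottle yaw, the pad centre and the sign angle.

```bash
python3 - <<'E'
from h import *
b=load('side3');t=load('top3')
f=lambda L:np.array(L)/5+np.array([270,220])-.4
B=onz(b,f([[222,360],[292,406],[347,337]]),0.)[:,:2];print('bot',B.round(4))
T=onz(b,f([[217,295],[292,338],[353,275]]),.094)[:,:2];print('top',T.round(4))
for Q in (B,T):
  for i in (0,1): d=Q[i+1]-Q[i]; print(np.linalg.norm(d).round(4),np.degrees(np.arctan2(d[1],d[0])).round(1),end=' ')
  print('ctr',(Q[0]+Q[2])/2)
g=t['color'].max(2); q=np.zeros_like(g); q[183:225,305:350]=(g<50)[183:225,305:350]
n,l,st,ce=cv2.connectedComponentsWithStats(q);i=1+np.argmax(st[1:,4])
cn=cv2.findContours((l==i).astype(np.uint8),0,1)[0][0];P=onz(t,cv2.boxPoints(cv2.minAreaRect(cn)),.009)[:,:2]
print('pad',P.mean(0)); d=P-np.roll(P,1,0);print(np.degrees(np.arctan2(d[:,1],d[:,0])))
f2=lambda L:np.array(L)/4.163+np.array([170.0,120])-.4+np.array([0,0])
f2=lambda L:(np.array(L)-[500,0])/4.163+np.array([290,120])-.4
S=onz(t,f2([[567,152],[797,180]]),.308);d=S[1]-S[0];print('sign',S.round(4),np.linalg.norm(d),np.degrees(np.arctan2(d[1],d[0]))+90)
C=onz(t,f2([[590,197],[733,437],[565,413],[758,207]]),.007)[:,:2];print(C.round(4))
d=C[2]-C[1];print('front edge yaw',np.degrees(np.arctan2(d[1],d[0]))-90)
E
```

```text
bot [[0.4885 0.3081]
 [0.4431 0.3296]
 [0.4179 0.2806]]
top [[0.489  0.3145]
 [0.4442 0.3328]
 [0.417  0.2893]]
0.0503 154.6 0.0552 -117.2 ctr [0.45321082 0.29434573]
0.0485 157.7 0.0513 -122.0 ctr [0.45303029 0.30187069]
pad [0.52373599 0.03450857]
[ 83.48794339  -6.40493456 -96.54940805 173.31745682]
sign [[ 0.6278  0.0931  0.308 ]
 [ 0.6108 -0.0495  0.308 ]] 0.14369178155837228 -6.819188995174585
[[ 0.6462  0.0888]
 [ 0.4518 -0.0274]
 [ 0.4706  0.108 ]
 [ 0.6384 -0.0478]]
front edge yaw -7.925994879657608
```

Sign angle -6.8° against the foot's -6.6°: good. Pad centre is (0.524, 0.0343), and the bottle axis is about (0.455, 0.298) at 63°. Now the cap grasp.

step_arm --increments '[{"x": 0,"y": 0,"z": 2.5,"wx": 0,"wy": 0,"wz": 0,"gripper": 6},{"x": 0,"y": 0,"z": 2.5,"wx": 0,"wy": 0,"wz": 0,"gripper": 6},{"x": 0,"y": 0,"z": 2.5,"wx": 0,"wy": 0,"wz": 0,"gripper": 6},{"x": 0,"y": 0,"z": 2,"wx": 0,"wy": 0,"wz": 0,"gripper": 6},{"x": 0,"y": 0,"z": 1.2,"wx": 0,"wy": 0,"wz": 0,"gripper": 6},{"x": 0,"y": 0,"z": 0.4,"wx": 0,"wy": 0,"wz": 0,"gripper": 6},{"x": 0,"y": 0,"z": 0,"wx": 0,"wy": 0,"wz": 0,"gripper": 5},{"x": 0,"y": 0,"z": 0,"wx": 0,"wy": 0,"wz": 0,"gripper": 4.5},{"x": 0,"y": 0,"z": 0,"wx": 0,"wy": 0,"wz": 0,"gripper": 4},{"x": 0,"y": 0,"z": 0,"wx": 0,"wy": 0,"wz": 0,"gripper": 3.7},{"x": 0,"y": 0,"z": 0,"wx": 0,"wy": 0,"wz": 0,"gripper": 3.4}]' --newtons 40

```text
time_s: 14.25
position: [0.4563, 0.2985, 0.2882]
tool_rot: [[0.469, 0.883, 0.001], [0.883, -0.469, 0.0], [0.0, 0.0, -1.0]]
ft_force: [0.4, 0.1, 0.7]
grip_width: 0.0334
```

step_arm --increments '[{"x": 0,"y": 0,"z": 0,"wx": 0,"wy": 0,"wz": 0,"gripper": 3.2},{"x": 0,"y": 0,"z": 0,"wx": 0,"wy": 0,"wz": 0,"gripper": 3},{"x": 0,"y": 0,"z": 0,"wx": 0,"wy": 0,"wz": 0,"gripper": 2.5},{"x": 0,"y": 0,"z": 0,"wx": 0,"wy": 0,"wz": 0,"gripper": 2.5}]'

```text
time_s: 14.65
position: [0.4563, 0.2984, 0.2882]
tool_rot: [[0.469, 0.883, 0.0], [0.883, -0.469, -0.0], [0.0, 0.0, -1.0]]
ft_force: [-1.3, -1.6, 4.9]
grip_width: 0.0312
```

step_arm --increments '[{"x": 0,"y": 0,"z": -0.3,"wx": 0,"wy": 0,"wz": 0,"gripper": 2.5},{"x": 0,"y": 0,"z": -0.7,"wx": 0,"wy": 0,"wz": 0,"gripper": 2.5},{"x": 0,"y": 0,"z": -1,"wx": 0,"wy": 0,"wz": 0,"gripper": 2.5},{"x": 0,"y": 0,"z": -1,"wx": 0,"wy": 0,"wz": 0,"gripper": 2.5},{"x": 0,"y": 0,"z": -1,"wx": 0,"wy": 0,"wz": 0,"gripper": 2.5},{"x": 0,"y": 0,"z": -1,"wx": 0,"wy": 0,"wz": 0,"gripper": 2.5},{"x": 0,"y": 0,"z": -0.5,"wx": 0,"wy": 0,"wz": 0,"gripper": 2.5},{"x": 0,"y": 0,"z": 0,"wx": 0,"wy": 0,"wz": 0,"gripper": 2.5}]'

```text
time_s: 15.45
position: [0.4564, 0.2985, 0.3437]
tool_rot: [[0.469, 0.883, 0.001], [0.883, -0.469, 0.001], [0.001, 0.001, -1.0]]
ft_force: [0.3, 0.2, -3.9]
grip_width: 0.0311
```

Holding about 4.5 N. Next I carry it gently over the pad.

step_arm --increments '[{"x": -0.3,"y": 0.3,"z": 0,"wx": 0,"wy": 0,"wz": 0,"gripper": 2.5},{"x": -0.8,"y": 0.7,"z": 0,"wx": 0,"wy": 0,"wz": 0,"gripper": 2.5},{"x": -1.2,"y": 1.1,"z": 0,"wx": 0,"wy": 0,"wz": 0,"gripper": 2.5},{"x": -1.5,"y": 1.4,"z": 0,"wx": 0,"wy": 0,"wz": 0,"gripper": 2.5},{"x": -1.5,"y": 1.4,"z": 0,"wx": 0,"wy": 0,"wz": 0,"gripper": 2.5},{"x": -1.5,"y": 1.4,"z": 0,"wx": 0,"wy": 0,"wz": 0,"gripper": 2.5},{"x": -1.5,"y": 1.4,"z": 0,"wx": 0,"wy": 0,"wz": 0,"gripper": 2.5},{"x": -1.5,"y": 1.4,"z": 0,"wx": 0,"wy": 0,"wz": 0,"gripper": 2.5},{"x": -1.5,"y": 1.4,"z": 0,"wx": 0,"wy": 0,"wz": 0,"gripper": 2.5},{"x": -1.5,"y": 1.4,"z": 0,"wx": 0,"wy": 0,"wz": 0,"gripper": 2.5},{"x": -1.5,"y": 1.4,"z": 0,"wx": 0,"wy": 0,"wz": 0,"gripper": 2.5},{"x": -1.5,"y": 1.4,"z": 0,"wx": 0,"wy": 0,"wz": 0,"gripper": 2.5},{"x": -1.5,"y": 1.3,"z": 0,"wx": 0,"wy": 0,"wz": 0,"gripper": 2.5},{"x": -1.2,"y": 1,"z": 0,"wx": 0,"wy": 0,"wz": 0,"gripper": 2.5},{"x": -0.8,"y": 0.6,"z": 0,"wx": 0,"wy": 0,"wz": 0,"gripper": 2.5},{"x": -0.3,"y": 0.2,"z": 0,"wx": 0,"wy": 0,"wz": 0,"gripper": 2.5},{"x": 0,"y": 0,"z": 0,"wx": 0,"wy": 0,"wz": 0,"gripper": 2.5}]'

```text
time_s: 17.15
position: [0.5216, 0.0418, 0.3427]
tool_rot: [[0.469, 0.883, -0.0], [0.883, -0.469, 0.0], [0.0, -0.0, -1.0]]
ft_force: [-0.3, -0.2, -4.6]
grip_width: 0.031
```

step_arm --increments '[{"x": 0,"y": 0,"z": 0,"wx": 0,"wy": 0,"wz": -0.05,"gripper": 2.5},{"x": 0,"y": 0,"z": 0,"wx": 0,"wy": 0,"wz": -0.06,"gripper": 2.5},{"x": 0,"y": 0,"z": 0,"wx": 0,"wy": 0,"wz": -0.06,"gripper": 2.5},{"x": 0,"y": 0,"z": 0,"wx": 0,"wy": 0,"wz": -0.06,"gripper": 2.5},{"x": 0,"y": 0,"z": 0,"wx": 0,"wy": 0,"wz": -0.06,"gripper": 2.5},{"x": 0,"y": 0,"z": 0,"wx": 0,"wy": 0,"wz": -0.06,"gripper": 2.5},{"x": 0,"y": 0,"z": 0,"wx": 0,"wy": 0,"wz": 0,"gripper": 2.5},{"x": 0,"y": 0,"z": 0,"wx": 0,"wy": 0,"wz": 0,"gripper": 2.5}]'

```text
time_s: 17.95
position: [0.5216, 0.0424, 0.3428]
tool_rot: [[0.138, 0.99, -0.0], [0.99, -0.138, 0.0], [0.0, -0.0, -1.0]]
ft_force: [-0.0, -0.1, -4.1]
grip_width: 0.0308
```

```bash
python3 - <<'E'
from h import *
s=env.observe();print(s['position'],s['q'],s['tool_rot'][:,0])
b=shot('side4','side');t=shot('top4','top')
m=np.hstack([cv2.resize(b['color'][130:250,250:370],None,fx=5,fy=5,interpolation=cv2.INTER_CUBIC)[:,:500],cv2.resize(t['color'][150:270,290:350],None,fx=5,fy=5,interpolation=cv2.INTER_CUBIC)])
cv2.imwrite('pics/c4.png',m);print(m.shape)
E
```

```text
[0.52159768 0.04244501 0.34281863] [-8.32413798e+00  2.23163778e+01  8.44942887e+01  7.92601115e-03
  7.31964251e+01 -9.03826795e+01] [1.38200853e-01 9.90404214e-01 1.33247076e-04]
(600, 800, 3)
```

View pics/c4.png

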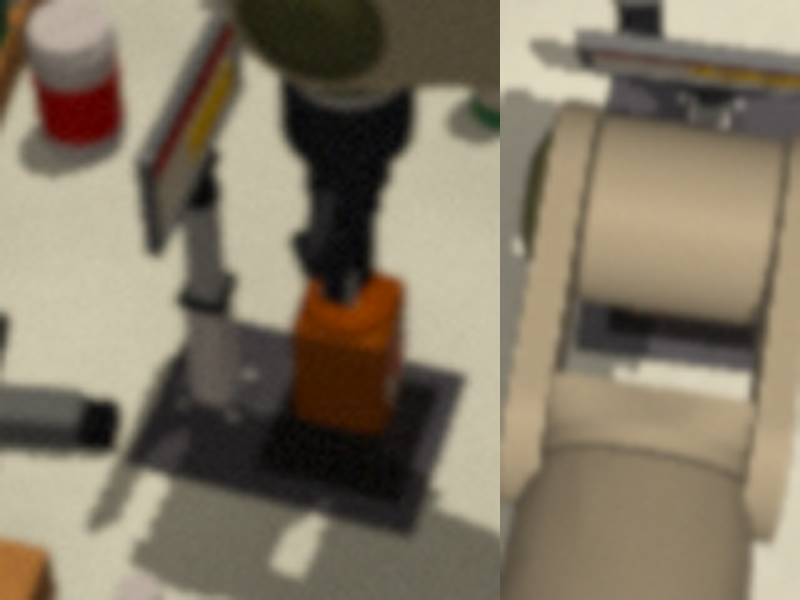

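Side crop: the bottle hangs upright and looks square to the foot, with its lower near edge from (300,415) to (385,432). The sign is clear of the wrist by about 40 mm. I measure the bottle's centre relative to the tool.

```bash
python3 - <<'E'
from h import *
b=load('side4'); col=b['color'].astype(int)
m=((col[...,2]-col[...,0]>50)).astype(np.uint8); q=np.zeros_like(m); q[180:222,305:340]=m[180:222,305:340]
cn=max(cv2.findContours(q,0,1)[0],key=cv2.contourArea); h=cv2.convexHull(cn)[:,0]
ap=cv2.approxPolyDP(cn,2,True)[:,0]; print(ap.tolist())
f=lambda L:np.array(L)/5+np.array([250,130])-.4
yaw=np.radians(-6.7); ex=np.array([np.cos(yaw),np.sin(yaw)]); ey=np.array([-np.sin(yaw),np.cos(yaw)])
for nm,px in (('hand',f([[299,416],[386,433]])),):
  Q=onz(b,px,.0546)[:,:2];print(nm,Q.round(4),np.linalg.norm(Q[1]-Q[0]),'ctr',Q.mean(0)-.031*ey)
# model prediction of corners if centred at TCP, for comparison
c=np.array([.5216,.0424])
for z in(.0546,.1486):
  P=[[*(c+sx*.031*ex+sy*.031*ey),z] for sx,sy in((1,1),(-1,1),(-1,-1),(1,-1))]
  print(z,proj(b,P).round(1).tolist(),((proj(b,P)-[250,130])*5).round(0).tolist())
E
```

```text
[[329, 185], [325, 184], [319, 191], [311, 187], [311, 212], [325, 215]]
hand [[0.5484 0.0643]
 [0.4905 0.0681]] 0.057938084525020354 ctr [0.51582791 0.03541634]
0.0546 [[306.8, 213.7], [325.2, 218.2], [330.4, 203.7], [312.5, 199.5]] [[284.0, 419.0], [376.0, 441.0], [402.0, 368.0], [312.0, 347.0]]
0.1486 [[306.0, 195.2], [325.5, 199.8], [331.0, 185.0], [312.1, 180.7]] [[280.0, 326.0], [378.0, 349.0], [405.0, 275.0], [310.0, 254.0]]
```

The rounded corners bias the edges. The best estimate is the bottle centre about 3 mm to -x and -y of the tool axis. I correct for that and lower almost to contact.

step_arm --increments '[{"x": -0.2,"y": 0.2,"z": 0,"wx": 0,"wy": 0,"wz": 0,"gripper": 2.5},{"x": -0.3,"y": 0.4,"z": 0.3,"wx": 0,"wy": 0,"wz": 0,"gripper": 2.5},{"x": 0,"y": 0,"z": 0.6,"wx": 0,"wy": 0,"wz": 0,"gripper": 2.5},{"x": 0,"y": 0,"z": 0.8,"wx": 0,"wy": 0,"wz": 0,"gripper": 2.5},{"x": 0,"y": 0,"z": 0.8,"wx": 0,"wy": 0,"wz": 0,"gripper": 2.5},{"x": 0,"y": 0,"z": 0.7,"wx": 0,"wy": 0,"wz": 0,"gripper": 2.5},{"x": 0,"y": 0,"z": 0.5,"wx": 0,"wy": 0,"wz": 0,"gripper": 2.5},{"x": 0,"y": 0,"z": 0.3,"wx": 0,"wy": 0,"wz": 0,"gripper": 2.5},{"x": 0,"y": 0,"z": 0,"wx": 0,"wy": 0,"wz": 0,"gripper": 2.5},{"x": 0,"y": 0,"z": 0,"wx": 0,"wy": 0,"wz": 0,"gripper": 2.5}]'

```text
time_s: 19.05
position: [0.527, 0.0362, 0.303]
tool_rot: [[0.137, 0.991, 0.0], [0.991, -0.137, -0.0], [-0.0, 0.0, -1.0]]
ft_force: [-0.4, 0.1, -4.3]
grip_width: 0.031
```

```bash
python3 - <<'E'
from h import *
s=env.observe();print(s['position'],s['ft_force'])
b=shot('side5','side')
cv2.imwrite('pics/c5.png',cv2.resize(b['color'][170:250,265:365],None,fx=7.5,fy=7.5,interpolation=cv2.INTER_CUBIC))
E
```

```text
[0.52704129 0.03617057 0.3030099 ] [-0.40742229  0.05003642 -4.30536786]
```

View pics/c5.png

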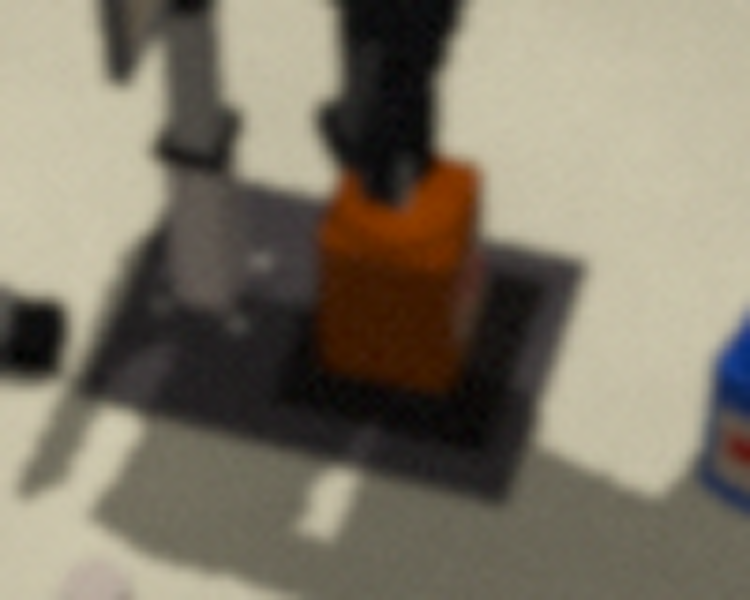

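```bash
python3 - <<'E'
from h import *
b=load('side5'); f=lambda L:np.array(L)/7.5+np.array([265,170])-.4
g=b['color'].max(2).astype(int)
yaw=np.radians(-6.7); ex=np.array([np.cos(yaw),np.sin(yaw)]); ey=np.array([-np.sin(yaw),np.cos(yaw)]); p=np.array([.524,.0343])
st=lambda Q:np.c_[(Q-p)@ex,(Q-p)@ey].round(4)
print('bottle near edge',st(onz(b,f([[321,366],[450,392]]),.0148)[:,:2]))
print('right edge bottom',st(onz(b,f([[478,330]]),.0148)[:,:2]))
print('shoulder',st(onz(b,f([[321,240],[460,262],[480,170],[345,180]]),.0148+.094)[:,:2]))
print('pad',st(onz(b,f([[280,398],[485,448],[545,285]]),.009)[:,:2]))
print('plate front corners',st(onz(b,f([[500,500],[585,262],[82,392]]),.007)[:,:2]), 'expect -65,+-70')
E
```

```text
bottle near edge [[ 0.0299  0.0285]
 [-0.029   0.0257]]
right edge bottom [[-0.0315 -0.0108]]
shoulder [[ 0.0266  0.0312]
 [-0.0324  0.0257]
 [-0.0267 -0.0248]
 [ 0.0269 -0.003 ]]
pad [[ 0.0433  0.0465]
 [-0.051   0.0462]
 [-0.0527 -0.0485]]
plate front corners [[-0.0643  0.0692]
 [-0.0666 -0.0683]
 [ 0.1294  0.0675]] expect -65,+-70
```

The bottle is within about 3 mm of the pad centre. I lower it onto the pad in small steps.

step_arm --increments '[{"x": 0,"y": 0,"z": 0.2,"wx": 0,"wy": 0,"wz": 0,"gripper": 2.5},{"x": 0,"y": 0,"z": 0.15,"wx": 0,"wy": 0,"wz": 0,"gripper": 2.5},{"x": 0,"y": 0,"z": 0.1,"wx": 0,"wy": 0,"wz": 0,"gripper": 2.5},{"x": 0,"y": 0,"z": 0,"wx": 0,"wy": 0,"wz": 0,"gripper": 2.5}]'

```text
time_s: 19.5
position: [0.527, 0.0362, 0.2982]
tool_rot: [[0.137, 0.991, -0.0], [0.991, -0.137, 0.0], [0.0, -0.0, -1.0]]
ft_force: [0.3, -0.1, -3.2]
grip_width: 0.0308
```

step_arm --increments '[{"x": 0,"y": 0,"z": 0.05,"wx": 0,"wy": 0,"wz": 0,"gripper": 2.5},{"x": 0,"y": 0,"z": 0.05,"wx": 0,"wy": 0,"wz": 0,"gripper": 2.5},{"x": 0,"y": 0,"z": 0,"wx": 0,"wy": 0,"wz": 0,"gripper": 2.5}]'

```text
time_s: 19.8
position: [0.527, 0.0362, 0.2973]
tool_rot: [[0.137, 0.991, -0.0], [0.991, -0.137, 0.0], [0.0, -0.0, -1.0]]
ft_force: [-0.3, -0.1, -4.5]
grip_width: 0.0305
```

step_arm --increments '[{"x": 0,"y": 0,"z": 0.05,"wx": 0,"wy": 0,"wz": 0,"gripper": 2.5},{"x": 0,"y": 0,"z": 0.05,"wx": 0,"wy": 0,"wz": 0,"gripper": 2.5},{"x": 0,"y": 0,"z": 0,"wx": 0,"wy": 0,"wz": 0,"gripper": 2.5}]'

```text
time_s: 20.1
position: [0.527, 0.0362, 0.2972]
tool_rot: [[0.137, 0.991, 0.001], [0.991, -0.137, -0.0], [-0.0, 0.001, -1.0]]
ft_force: [-2.0, -0.1, 4.3]
grip_width: 0.0309
```

Contact at +4 N. I ease off, open gradually, rise, and back away.

step_arm --increments '[{"x": 0,"y": 0,"z": -0.04,"wx": 0,"wy": 0,"wz": 0,"gripper": 2.5},{"x": 0,"y": 0,"z": 0,"wx": 0,"wy": 0,"wz": 0,"gripper": 3.2},{"x": 0,"y": 0,"z": 0,"wx": 0,"wy": 0,"wz": 0,"gripper": 3.6},{"x": 0,"y": 0,"z": 0,"wx": 0,"wy": 0,"wz": 0,"gripper": 4.2},{"x": 0,"y": 0,"z": 0,"wx": 0,"wy": 0,"wz": 0,"gripper": 5},{"x": 0,"y": 0,"z": 0,"wx": 0,"wy": 0,"wz": 0,"gripper": 6},{"x": 0,"y": 0,"z": 0,"wx": 0,"wy": 0,"wz": 0,"gripper": 6},{"x": 0,"y": 0,"z": -0.5,"wx": 0,"wy": 0,"wz": 0,"gripper": 6},{"x": 0,"y": 0,"z": -1,"wx": 0,"wy": 0,"wz": 0,"gripper": 6},{"x": 0,"y": 0,"z": -2,"wx": 0,"wy": 0,"wz": 0,"gripper": 6},{"x": 0,"y": 0,"z": -2,"wx": 0,"wy": 0,"wz": 0,"gripper": 6},{"x": 0,"y": 0,"z": -2,"wx": 0,"wy": 0,"wz": 0,"gripper": 6},{"x": 0,"y": 0,"z": -2,"wx": 0,"wy": 0,"wz": 0,"gripper": 6},{"x": 0,"y": 0,"z": 0,"wx": 0,"wy": 0,"wz": 0,"gripper": 6}]'

```text
time_s: 21.5
position: [0.527, 0.0362, 0.3949]
tool_rot: [[0.137, 0.991, 0.006], [0.991, -0.137, -0.001], [-0.0, 0.006, -1.0]]
ft_force: [0.7, 0.4, 1.4]
grip_width: 0.0601
```

step_arm --increments '[{"x": 2,"y": -1,"z": 0,"wx": 0,"wy": 0,"wz": 0,"gripper": 6},{"x": 4,"y": -2,"z": 0,"wx": 0,"wy": 0,"wz": 0,"gripper": 6},{"x": 4,"y": -2,"z": 0,"wx": 0,"wy": 0,"wz": 0,"gripper": 6},{"x": 4,"y": -2,"z": 0,"wx": 0,"wy": 0,"wz": 0,"gripper": 6},{"x": 4,"y": -2,"z": 0,"wx": 0,"wy": 0,"wz": 0,"gripper": 6},{"x": 4,"y": -1,"z": 0,"wx": 0,"wy": 0,"wz": 0,"gripper": 6},{"x": 2,"y": 0,"z": 0,"wx": 0,"wy": 0,"wz": 0,"gripper": 6},{"x": 0,"y": 0,"z": 0,"wx": 0,"wy": 0,"wz": 0,"gripper": 6}]'

```text
time_s: 22.3
position: [0.4604, 0.2897, 0.391]
tool_rot: [[0.134, 0.991, -0.001], [0.991, -0.134, 0.0], [-0.0, -0.001, -1.0]]
ft_force: [-0.0, -0.8, -0.1]
grip_width: 0.0601
```

```bash
python3 - <<'E'
from h import *
b=shot('side6','side');t=shot('top6','top')
m=np.hstack([cv2.resize(b['color'][110:240,235:365],None,fx=4,fy=4,interpolation=cv2.INTER_CUBIC),cv2.resize(t['color'][130:234,290:346],None,fx=5,fy=5,interpolation=cv2.INTER_CUBIC)])
cv2.imwrite('pics/c6.png',m)
E
```

```text
(no output)
```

View pics/c6.png

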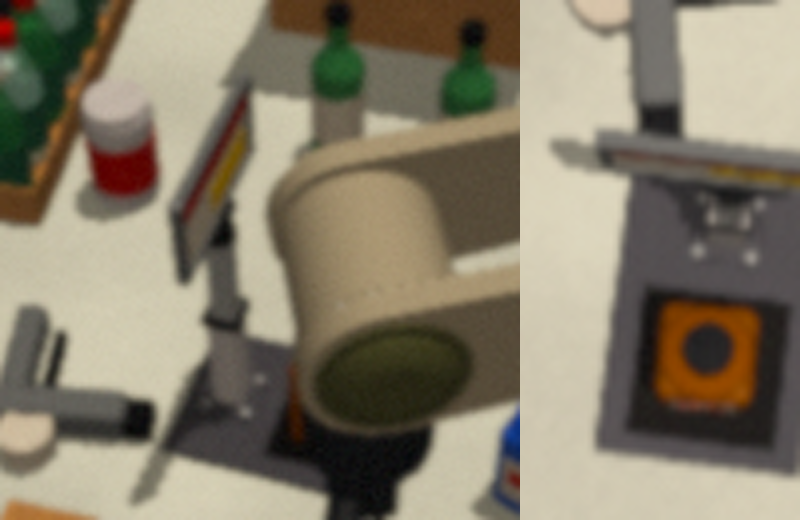

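The final view shows the mast out, the sign square to the foot and the bottle upright on the pad. I run one numeric check and hand in if it is within tolerance.

```bash
python3 - <<'E'
from h import *
t=load('top6'); f=lambda L:(np.array(L)-[520,0])/5+np.array([290,130])-.4
p=onz(t,f([[645,288],[628,432],[773,448],[792,303]]),.009)[:,:2]; d=(p[0]+p[3]-p[1]-p[2])
print('pad',p.mean(0),np.degrees(np.arctan2(d[1],d[0])))
c=onz(t,f([[708,350]]),.157)[0,:2]; e=c-p.mean(0); print('cap',c,'err',e)
S=onz(t,f([[598,130],[800,155]]),.308);d=S[1]-S[0];print('sign',np.degrees(np.arctan2(d[1],d[0]))+90)
if np.linalg.norm(e)<.008: print(env.close_job(), env.observe()['time_s'])
E
```

```text
pad [0.52350188 0.03338836] -6.93778335835635
cap [0.52545731 0.0358529 ] err [0.00195543 0.00246455]
sign -6.9585582967906845
the job is handed in; nothing more can be done
the job is handed in; nothing more can be done
```

The sign stand is up and locked, its printed face looks out over the pad, the amber bottle stands on the pad, and the job is handed in. The clock was at about 22.4 s, well inside the 58 s limit.

- **Mast:** I pulled it up about 80 mm. It then resisted both a light pull up and a 5 N push down, and it stayed up after I let go. I did not see the lock button itself in the pictures, since it comes out on the back of the tube. The lock is judged from those forces and the height.
- **Sign:** The last picture puts it at -7.0° against -6.9° for the foot, so it is square to the front.
- **Bottle:** It was set down with about 4 N of contact and stands upright. Its cap is about 3 mm from the pad centre, which is close to the accuracy of the cameras.
- **Everything else:** Nothing I saw moved. The measured pad centre stayed within about 1.5 mm of where it started. I did not re-measure the other goods and tools one by one; those visible in the last pictures looked in place. The gripper was touching nothing when I handed in.

One check disagreed. While the bottle was still hanging, its edges in the side view suggested it was up to 9 mm off the tool axis. I put most of that down to its rounded corners, corrected by about 3 mm, and later views agreed.

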